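# Draw the filter plate from the gem lamp and present it

### The arm

A 6-joint arm with a two-finger parallel gripper is mounted at the origin on a cart in front of the work surface, level with it; the furniture and walls round the work are solid. World frame = base frame: x ahead of the robot, y to its left, z up, the work surface at z = 0. Lengths are in m, angles in rad, forces in N, time in s.
With the tool pointing down it reaches from about 0.3 to 0.825 m from the base axis. Payload 5.4 kg.
Tool frame: the origin (TCP) lies midway between the tips of the shut fingers; the grasp point (between the pads) lies 19 mm behind it (manip.grip_point_offset is the distance from the TCP to the grasp point, in m); x points along the fingers, y is the direction in which the jaws open and shut, and the axes are right-handed (so a half turn about x gives the same grasp; the last joint's range is limited). The gripper opens to 92 mm and grips with 3 to 60 N. Pads are 20 mm wide; open, the fingers measure 128 mm over their backs; the gripper's body (75 mm by 189 mm) begins 69 mm behind the grasp point.
Start: joints at [-1.389, 0.158, 1.597, -0, 1.386, -0.21], TCP at [0.22, -0.531, 0.215] pointing down, gripper open.
Joint ranges: [-2.91, 2.91], [-0.94, 2.29], [0.18, 2.7], [-1.29, 4.43], [0.17, 2.64], [-3, 3]. Speed limits (rad/s): [2.57, 2.57, 3.14, 3.14, 3.14, 3.14].

### API

Orientations are given as a 3x3 rotation matrix whose columns are the frame's x, y, z axes.
In Python, from rig import manip gives the robot as it stands. The module is installed in compiled form; this text tells all that it offers.
- The arm moves only by the shell command python3 -m inch 'ROWS' [FORCE]. ROWS is JSON, a list of rows, each a list of 5 numbers: the opening, from 0 (shut) to 1 (fully open), then the shift along the tool's x, y, z in m, then the turn about the tool's x in rad. A call has 1 to 12 rows; each row is the pose to reach, as a shift and turn from the pose commanded when the call began, along the tool's axes at that moment; what a row does not reach only later rows make up. A row lasts 1/10 s, in which the tool goes at most 50 mm and 8.59 degrees, less where a joint would pass 70% of its speed; a pose out of reach is approached as far as the arm can. A call with a gripper value outside its range is refused whole. The fingers move at their own pace and stop on an object; FORCE is the grip in N (left out, the last holds). Time passes only in rows, so rows that repeat a pose let the fingers close. It gives the time, the measured TCP pose, the force and the opening at its end, in the units of the state.
- manip.observe(): the state, without advancing time (a new reading comes with each control period).
- manip.grab_frame(name): name is "scene" or "top" or "wrist"; returns (picture, depth): 420x560x3 uint8, blue, green, red; 420x560 float32, m along the optical axis (not along the pixel's ray), 0 where there is no reading.
- manip.calibration(name): a dict with "camera_matrix" (3x3 intrinsics, pixels), "R" (3x3) and "t" (3): a world point X has camera coordinates R X + t. Camera axes: x right, y down, z forward; pixel columns grow to the right and rows downward; lengths in m; the calibration is good to about 2 mm. A picture is of the moment at which its call begins: read the wrist's pose just before it. calibration takes no time and is no camera call; for the wrist camera it gives the pose at the moment of the call.
- manip.close_job(): hands the job in, once; it reports no verdict.
Trained networks look in the newest picture that a camera, given by its name, has taken for a name from the list of things; names that differ only in an ending like _2 or _b are one class to them, and where a whole thing is asked for, a point or a joint stands for the part that bears it (a point fixed in the world has none). Each returns a list of dicts, best first, with "conf" (0 to 1); they miss things now and then, are a little off and sometimes report something else, mostly with a low value. They report only what shows in the picture. A call takes as long as a camera call. They do not tell look-alikes from the thing itself.
- manip.search_frame(camera, name): "at" ([column, row] as shares, 0 to 1, of the picture: columns of its width, rows of its height, amid what is visible of it).
- manip.masks_of(camera, name): "region" (420x560 bool, what is visible of it) and "at" ([column, row] as shares, 0 to 1, of the picture: columns of its width, rows of its height, amid what is visible of it).
- manip.pinpoint(camera, name): "at" ([column, row] as shares, 0 to 1, of the picture: columns of its width, rows of its height: a listed point, or the origin of a listed thing).
The state is a dict: "time_s": time; "qpos": joint angles; "qvel": joint speeds; "joint_torque": joint torques, N m; "eef_pos": TCP position; "tool_rot": TCP orientation; "ft_force": force on the tool from outside, world axes, zero at the start; "moment": the same for the moment, N m; "grip_width": finger opening in m.
Only numpy, scipy, OpenCV 4.12 (cv2) and the standard library are available. Lean on these libraries where they do the work, as an engineer would, in place of code of your own. Each camera call takes 0.05 s, during which the arm holds its last target.

### The job

Free the filter clamp of the gem lamp by turning its bar knob anticlockwise (seen from above) as far as it goes, then swing the small hood behind it right back until it stands open by itself. Draw the hidden filter plate straight up out of its slot by its tab, and finish while still holding it upright in the air, a good hand's breadth (about 10 cm) clear above the middle of the spiral note pad. Do not disturb the two stone jars behind the lamp.

Things in the scene. Friction and masses are not known exactly. Their poses are not given: they have to be found in the camera images.
- house: The gem lamp: a grey box 175 (x) x 130 (y) mm with an aluminium deck 78 mm above the desk, fixed to the desk. Origin on the desk under it; its own x axis points away from the robot along the lamp, z up. In its frame: clamp knob axis at x = -60 mm, slot for the plate centred at x = +18 mm (all at y = 0), hood hinge at x = +62 mm. Slot 55 mm along x, 9 mm along y, floor 12 mm above the desk
- clamp (a joint): Angle of the clamp knob, rad: 0 to 0.3 at the start (clamped: a sector inside the lamp sits in a notch of the plate and blocks it), grows as the knob is turned anticlockwise seen from above; stop at 1.4; the plate is free from about 0.9, counts as freed above 1.0. It stays where it is left; turning takes about 0.05 N m
- clamp_grip (a point): Centre of the clamp knob's black bar grip, on the vertical turning axis, 32 mm above the deck (110 mm above the desk). The bar is 12 mm thick, 46 mm long, 24 mm tall (to 44 mm above the deck). The point turns with the knob: its y axis runs along the bar, its x axis across it. At joint value 0 the bar lies across the lamp (along the lamp's y)
- hood (a joint): Opening angle of the hood, rad: 0 closed, 1.57 upright, stop at 1.75. Stiff hinge (about 0.06 N m): stays at any angle
- hood_hinge (a point): Middle of the hood's hinge line, on the deck (78 mm above the desk) at the back of the hood; the hinge runs along the lamp's y axis and the free end, towards the robot, swings up and away from the robot. The hood is a hollow cover 77 mm (x) x 66 mm (y) x 36 mm high
- hood_grip (a point): Centre of the hood's thumb-piece: a black disc 16 mm in diameter, 12 mm thick along the lamp's y axis, on a short stem on top of the hood near its free end. Closed, it lies 68 mm in front of the hinge and 52 mm above the deck, 16 mm above the hood's top; the stem below it is 10 mm thick. Pinched across its 12 mm it can turn between the fingers as the hood swings
- plate: The loose filter plate (about 0.12 kg), standing in the slot under the hood: an aluminium frame 52 mm (x) x 6 mm (y) x 66 mm high with a window, and a black tab on its top 22 mm (x) x 10 mm (y), reaching from 66 to 94 mm above the plate's lower edge. Origin at the middle of the lower edge, z up. In the slot the frame's top is level with the deck and the tab stands 28 mm above it
- plate_tab (a point): The middle of the plate's tab's height plus 3 mm: the point to grip, 83 mm above the plate's origin, on its axis; grip across the 10 mm (the plate's y axis)
- pad: Spiral note pad lying on the desk, 148 mm (x) x 109 mm (y) x 14 mm, fixed. Origin at the centre of its underside
- jar_a: Screw-cap glass jar with stones, 39 mm diameter, 43 mm high, behind the lamp. Origin at the centre of its underside. Leave alone
- jar_b: The other screw-cap glass jar, same size, farther left. Origin at the centre of its underside. Leave alone
Not all that is in view belongs to the job. What is meant by the house is not blue, and is the larger of those in its own colour.

How it is judged:
On the way, in this order (a step that is already met when the one before it is completed fails the run):
1. the clamp knob is turned free (more than 1.0 rad) (value of joint clamp above 1 rad), for 0.1 s.
2. the hood stands open (more than 1.35 rad) (value of joint hood above 1.35 rad), for 0.2 s.
3. the plate is drawn fully out of the slot, held by the fingers (height (world z) of plate above 0.08 m and contact force between plate and the fingers above 1 N), for 0.2 s.
At the end, for the whole second after the job is handed in: The fingers hold the plate, at rest and upright within 0.25 rad, its lower edge 60 to 200 mm above the desk and its axis within 40 mm horizontally of the note pad's centre; the clamp is still free (over 1.0 rad) and the hood still open (over 1.35 rad) (contact force between plate and the fingers above 1 N and height (world z) of plate between 0.06 and 0.2 m and horizontal distance between plate and pad below 0.04 m and angle between plate's own z axis and vertical below 0.25 rad and linear speed of plate below 0.05 m/s and value of joint clamp above 1 rad and value of joint hood above 1.35 rad); the arm keeps its last pose, push and grip.
It fails at once if a stone jar is shifted by more than 30 mm (distance of any of jar_a, jar_b from where it was at the start of the episode above 0.03 m).
It also fails if it takes over 54 s, if anything falls off the work surface, if the arm or the gripper's body presses on something with over 40 N, if the wrist force passes 120 N, or if a joint passes its speed limit or range.

## Working session

There is one attempt and no reset: what is moved stays moved. The work goes in short steps, Python scripts to look and compute and a shell command to move; the robot and the scene stay as the last step left them, time stands still between calls to the robot, and variables do not carry over. Pictures are saved under pics/ and viewed, and the job is handed in when it is done.

```bash
mkdir -p pics; ls
python3 - <<'E'
from rig import manip
import cv2,numpy as np
print(manip.observe())
for c in ["scene","top","wrist"]:
    im,d=manip.grab_frame(c); cv2.imwrite(f"pics/a_{c}.png",im)
    k=manip.calibration(c); print(c,k)
    for n in ["house","clamp_grip","hood_grip","hood_hinge","pad","jar_a"]:
        r=manip.pinpoint(c,n)
        print(n,[(round(q['conf'],2),[round(q['at'][0]*560),round(q['at'][1]*420)]) for q in r][:5])
E
```

```text
pics
{'time_s': 0.0, 'qpos': array([-1.38912383e+00,  1.59071805e-01,  1.59817971e+00, -1.22992186e-06,
        1.38619940e+00, -2.10111470e-01]), 'qvel': array([-0.00017926, -0.00046243,  0.00112071,  0.0003083 , -0.0003976 ,
       -0.00131498]), 'joint_torque': array([-4.91808441e-05, -3.85582066e+01, -3.22100401e+01,  6.98883017e-02,
        3.79869388e-02, -1.67843068e-04]), 'eef_pos': array([ 0.21941845, -0.53083131,  0.21363244]), 'tool_rot': array([[-3.36928797e-04,  3.81837724e-01, -9.24229322e-01],
       [ 1.82745404e-03, -9.24227596e-01, -3.81837677e-01],
       [-9.99998273e-01, -1.81763871e-03, -3.86391999e-04]]), 'ft_force': array([ 0.29570544, -0.00293566,  0.38956964]), 'moment': array([0.00382812, 0.0057347 , 0.03410435]), 'grip_width': 0.09156023838747379}
scene {'camera_matrix': array([[437.21914622,   0.        , 282.25426146],
       [  0.        , 437.21914622, 208.68575722],
       [  0.        ,   0.        ,   1.        ]]), 'R': array([[-0.54055931, -0.84130314, -0.00216029],
       [-0.40276758,  0.26104141, -0.87728881],
       [ 0.73862975, -0.47335654, 
[... 874 characters left out ...]
)]
hood_grip [(0.84, [310, 214]), (0.7, [182, 299]), (0.53, [241, 223])]
hood_hinge [(0.9, [305, 192]), (0.73, [195, 268]), (0.53, [240, 207])]
pad [(0.73, [378, 234])]
jar_a [(0.47, [309, 174]), (0.45, [272, 159])]
wrist {'camera_matrix': array([[348.8970773 ,   0.        , 279.04097736],
       [  0.        , 348.8970773 , 210.62163303],
       [  0.        ,   0.        ,   1.        ]]), 'R': array([[ 3.81108983e-01, -9.24529850e-01, -7.06686741e-04],
       [-8.83632430e-01, -3.64474897e-01,  2.93856731e-01],
       [-2.71936889e-01, -1.11366989e-01, -9.55849215e-01]]), 't': array([-0.57498245, -0.03351541,  0.39207645])}
house []
clamp_grip []
hood_grip []
hood_hinge []
pad []
jar_a []
```

View pics/a_scene.png

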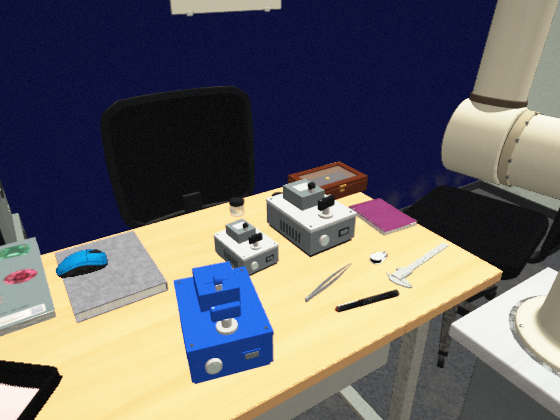

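View pics/a_top.png

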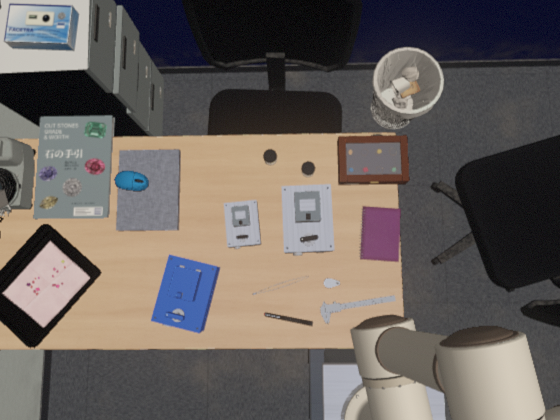

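The target is the larger grey lamp, at about (308,218) in the top view. The jars are at (270,157) and (308,168), and the purple pad is at (380,233). Next I measure them.

```bash
cat > h.py <<'E'
from rig import manip
import cv2,numpy as np
np.set_printoptions(precision=4,suppress=True)
def cloud(c):
    im,d=manip.grab_frame(c);k=manip.calibration(c)
    K=k["camera_matrix"];v,u=np.mgrid[0:420,0:560]
    P=np.stack([(u-K[0,2])/K[0,0]*d,(v-K[1,2])/K[1,1]*d,d],-1)
    W=(P-k["t"])@k["R"]
    W[d<=0]=np.nan
    return im,d,W,k
def ray_z(k,px,z):
    K=k["camera_matrix"];r=np.linalg.inv(K)@[px[0],px[1],1.]
    o=-k["R"].T@k["t"];r=k["R"].T@r
    return o+r*(z-o[2])/r[2]
def proj(k,X):
    p=k["camera_matrix"]@(k["R"]@np.asarray(X,float)+k["t"]);return p[:2]/p[2]
E
python3 - <<'E'
from h import *
im,d,W,k=cloud("top")
for c,r in [((308,235)),(330,190),(290,245),(380,233),(230,140),(270,157),(308,168)]: print(c,r,W[r,c])
x,y,z=W[...,0],W[...,1],W[...,2]
v,u=np.mgrid[0:420,0:560]
box=(u>270)&(u<345)&(v>175)&(v<265)
dz=box&(np.abs(z-np.median(z[box&(z>.06)&(z<.09)]))<.006)
print("deck z",np.median(z[dz]),dz.sum())
def rect(m):
    m=cv2.morphologyEx(m.astype(np.uint8),cv2.MORPH_OPEN,np.ones((3,3)))
    pts=W[m>0][:,:2].astype(np.float32);return cv2.minAreaRect(pts)
print("house",rect(dz))
for n in ["pad","jar_a","house","hood_grip","clamp_grip"]:
    ms=manip.masks_of("top",n)
    for q in ms:
        m=q["region"]; 
        if m.sum()<4: continue
        print(n,round(q["conf"],2),m.sum(),[round(q['at'][0]*560),round(q['at'][1]*420)],rect(m) if m.sum()>30 else '',np.nanmedian(W[m],0))
for n,zz in [("clamp_grip",.110),("hood_grip",.13),("hood_hinge",.078),("pad",0),("house",0)]:
    for q in manip.pinpoint("top",n): 
        px=[q['at'][0]*560,q['at'][1]*420]; print(n,round(q['conf'],2),px,ray_z(k,px,zz))
im,d,W,ks=cloud("scene")
for n,zz in [("clamp_grip",.110),("hood_grip",.13),("hood_hinge",.078),("pad",0),("house",0)]:
    for q in manip.pinpoint("scene",n): 
        px=[q['at'][0]*560,q['at'][1]*420]; print("S",n,round(q['conf'],2),px,ray_z(ks,px,zz))
E
```

```text
308 235 [0.488  0.1928 0.0788]
330 190 [0.6075 0.1325 0.0796]
290 245 [0.4619 0.2403 0.0826]
380 233 [ 0.4982 -0.0075  0.0125]
230 140 [ 0.7741  0.4116 -0.0022]
270 157 [0.7088 0.2935 0.0466]
308 168 [0.6765 0.1889 0.0454]
deck z 0.07876838204669664 2349
house ((0.533977210521698, 0.19389614462852478), (0.17772768437862396, 0.13200260698795319), 1.7467772960662842)
pad 0.92 2093 [382, 233] ((0.495783269405365, -0.007236577570438385), (0.08853551000356674, 0.15799209475517273), 77.39713287353516) [ 0.4953 -0.0065  0.0122]
jar_a 0.7 821 [308, 208] ((0.5618973970413208, 0.19674421846866608), (0.0849614292383194, 0.0677538514137268), 5.213740348815918) [0.557  0.1953 0.1147]
jar_a 0.63 156 [270, 157] ((0.7114535570144653, 0.2936713397502899), (0.03394610062241554, 0.033208657056093216), 83.08135986328125) [0.708  0.2936 0.0423]
jar_a 0.48 180 [310, 170] ((0.6768690347671509, 0.18905702233314514), (0.036351121962070465, 0.03544272854924202), 18.239830017089844) [0.6736 0.1892 0.0429]
house 0.97 3719 [184, 292] ((0.3362467885017395, 0.5295172929763794), (0.1450003683567047, 0.1953921616077
[... 2273 characters left out ...]
rip 0.66 [225.512, 308.616] [0.2899 0.5315 0.11  ]
S clamp_grip 0.44 [257.992, 238.686] [0.434  0.3915 0.11  ]
S hood_grip 0.97 [310.408, 182.406] [0.55   0.1842 0.13  ]
S hood_grip 0.73 [219.576, 281.106] [0.3317 0.5199 0.13  ]
S hood_grip 0.58 [244.49599999999998, 224.28] [0.4656 0.4028 0.13  ]
S hood_hinge 0.64 [233.688, 229.782] [0.5364 0.3932 0.078 ]
S hood_hinge 0.61 [295.00800000000004, 195.09] [0.6002 0.1925 0.078 ]
S pad 0.91 [378.392, 216.59400000000002] [ 0.5073 -0.0069  0.    ]
S house 0.97 [222.32000000000002, 334.78200000000004] [0.3479 0.517  0.    ]
S house 0.7 [306.88, 232.09199999999998] [0.5459 0.1932 0.    ]
S house 0.6 [247.91199999999998, 260.484] [0.5198 0.3714 0.    ]
```

House centre is about (0.534, 0.194), yaw about 0.03, and deck z is 0.079 as expected. The pad is at (0.497, -0.007). I'll move above the lamp for a closer look.

```bash
python3 -m inch '[[1,-0.08,-0.59,-0.46,-1.38],[1,-0.08,-0.59,-0.46,-1.38],[1,-0.08,-0.59,-0.46,-1.38],[1,-0.08,-0.59,-0.46,-1.38],[1,-0.08,-0.59,-0.46,-1.38],[1,-0.08,-0.59,-0.46,-1.38],[1,-0.08,-0.59,-0.46,-1.38],[1,-0.08,-0.59,-0.46,-1.38],[1,-0.08,-0.59,-0.46,-1.38],[1,-0.08,-0.59,-0.46,-1.38],[1,-0.08,-0.59,-0.46,-1.38],[1,-0.08,-0.59,-0.46,-1.38]]'
python3 - <<'E'
from h import *
s=manip.observe();print(s["eef_pos"],s["tool_rot"],s["qpos"],s["time_s"])
E
```

```text
time_s: 3.1
eef_pos: [0.3791, 0.0456, 0.2791]
tool_rot: [[0.002, 0.98, 0.2], [-0.0, 0.2, -0.98], [-1.0, 0.002, 0.001]]
ft_force: [1.0, -0.6, -0.2]
grip_width: 0.0921
[0.3791 0.0456 0.2791] [[ 0.0018  0.9799  0.1997]
 [-0.0005  0.1997 -0.9799]
 [-1.      0.0016  0.0008]] [-0.1996 -0.4193  1.9929 -0.0001  1.5662 -0.4007] 3.1
```

```bash
python3 -m inch '[[1,-0.02,0.05,-0.13,0],[1,-0.02,0.05,-0.13,0],[1,-0.02,0.05,-0.13,0],[1,-0.02,0.05,-0.13,0],[1,-0.02,0.05,-0.13,0]]'
python3 - <<'E'
from h import *
im,d,W,k=cloud("wrist");cv2.imwrite("pics/b_wrist.png",im)
print(manip.observe()["eef_pos"],-k["R"].T@k["t"])
for n in ["house","clamp_grip","hood_grip","hood_hinge"]:
  for q in manip.pinpoint("wrist",n):
    px=[q['at'][0]*560,q['at'][1]*420];print(n,round(q['conf'],2),px,ray_z(k,px,dict(house=0,clamp_grip=.11,hood_grip=.13,hood_hinge=.078)[n]))
np.save("b.npy",W)
z=W[...,2]; print(np.isfinite(z).mean())
hc=np.array([.534,.194])
near=(np.abs(W[...,0]-.534)<.11)&(np.abs(W[...,1]-.194)<.085)
def rr(m):
    m=cv2.morphologyEx(m.astype(np.uint8),cv2.MORPH_OPEN,np.ones((3,3)));n,l,s,c=cv2.connectedComponentsWithStats(m)
    for i in range(1,n):
        if s[i,4]>60:
            P=W[l==i]; print(s[i,4],np.mean(P,0),cv2.minAreaRect(P[:,:2].astype(np.float32)))
print("deck");rr(near&(np.abs(z-.078)<.005))
print("z>.1");rr(near&(z>.102))
print("z>.117");rr(near&(z>.117))
E
```

```text
time_s: 3.6
eef_pos: [0.4018, 0.1814, 0.2983]
tool_rot: [[-0.0, 0.979, 0.202], [-0.001, 0.202, -0.979], [-1.0, -0.0, 0.0]]
ft_force: [-0.4, -0.9, 0.5]
grip_width: 0.0922
[0.4018 0.1805 0.2982] [0.3846 0.2619 0.4677]
house 0.75 [411.992, 36.414] [0.5273 0.3703 0.    ]
clamp_grip 0.89 [401.296, 21.504] [0.4802 0.3547 0.11  ]
clamp_grip 0.6 [353.024, 191.60399999999998] [0.4786 0.1902 0.11  ]
hood_grip 0.75 [439.32, 18.689999999999998] [0.5065 0.3582 0.13  ]
hood_grip 0.62 [409.08000000000004, 204.792] [0.5323 0.1922 0.13  ]
hood_hinge 0.71 [470.51199999999994, 28.518] [0.559  0.3708 0.078 ]
0.995812074829932
deck
11023 [0.5192 0.201  0.0773] ((0.5355623364448547, 0.193739116191864), (0.17759676277637482, 0.1324019879102707), 1.577852487564087)
z>.1
645 [0.476  0.1943 0.1182] ((0.47780710458755493, 0.19297337532043457), (0.012371629476547241, 0.04488188028335571), 8.819448471069336)
4645 [0.5585 0.1963 0.1141] ((0.5614007115364075, 0.19448500871658325), (0.07827278971672058, 0.0665540024638176), 1.5552984476089478)
19082 [0.4466 0.2077 0.3829] ((0.4424014091491699, 0.20379862189292908), (0.048945698887109756, 0.03879401460289955), 81.77639770507812)
z>.117
495 [0.4772 0.1935 0.1207] ((0.47783568501472473, 0.19274400174617767), (0.012205680832266808, 0.04442605376243591), 9.195847511291504)
260 [0.5293 0.1947 0.1324] ((0.5313020944595337, 0.1938822716474533), (0.015429305844008923, 0.011994795873761177), 1.770538330078125)
19082 [0.4466 0.2077 0.3829] ((0.4424014091491699, 0.20379862189292908), (0.048945698887109756, 0.03879401460289955), 81.77639770507812)
```

View pics/b_wrist.png

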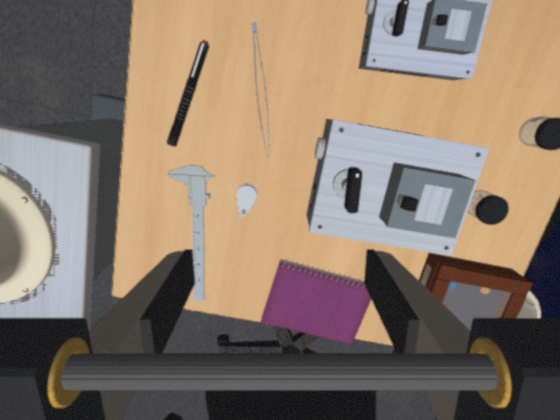

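The wrist view confirms it. The bar is at (353,190), which puts it at (0.477, 0.1925) rotated about 9°, so clamp is about 0.13 rad. The thumb-piece is at (409,204). I move above the knob with a narrow opening to clear the hood.

```bash
python3 -m inch '[[0.3,0.04,0.05,0.004,0.047],[0.3,0.09,0.076,0.004,0.047],[0.3,0.13,0.076,0.004,0.047],[0.3,0.13,0.076,0.004,0.047],[0.3,0.13,0.076,0.004,0.047],[0.3,0.13,0.076,0.004,0.047]]' 20
python3 - <<'E'
from h import *
s=manip.observe();print(s["eef_pos"],s["tool_rot"][:,1],s["grip_width"])
im,d,W,k=cloud("wrist");cv2.imwrite("pics/c_wrist.png",im)
E
```

```text
time_s: 4.45
eef_pos: [0.4784, 0.192, 0.1711]
tool_rot: [[0.004, 0.988, 0.153], [0.001, 0.153, -0.988], [-1.0, 0.004, -0.0]]
ft_force: [-0.1, -1.0, -0.2]
grip_width: 0.0462
[0.4784 0.192  0.1711] [0.9882 0.1528 0.0037] 0.04616178166546753
```

View pics/c_wrist.png

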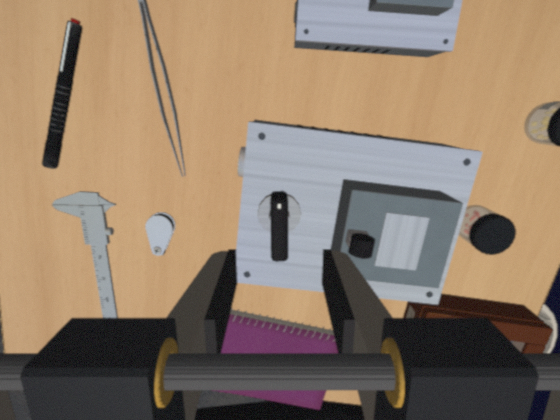

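The bar at (280,225) sits centred between the fingers. I let them narrow, descend, and then grip.

```bash
python3 -m inch '[[0.3,0,0,0,0],[0.3,0,0,0,0],[0.3,0,0,0,0],[0.3,0.03,0,0,0],[0.3,0.05,0,0,0],[0.3,0.067,0,0,0],[0.3,0.067,0,0,0],[0.3,0.067,0,0,0]]' 20; python3 -m inch '[[0.05,0,0,0,0],[0.05,0,0,0,0],[0.05,0,0,0,0],[0.05,0,0,0,0],[0.05,0,0,0,0],[0.05,0,0,0,0]]' 20
```

```text
time_s: 5.3
eef_pos: [0.4774, 0.1922, 0.1019]
tool_rot: [[0.0, 0.988, 0.153], [0.0, 0.153, -0.988], [-1.0, 0.0, -0.0]]
ft_force: [-0.1, 0.4, -0.4]
grip_width: 0.0275
time_s: 5.9
eef_pos: [0.4785, 0.1923, 0.1026]
tool_rot: [[0.003, 0.988, 0.153], [0.0, 0.153, -0.988], [-1.0, 0.003, -0.0]]
ft_force: [1.0, 0.6, 5.9]
grip_width: 0.012
```

```bash
python3 -m inch '[[0.05,0,0,0,-0.12],[0.05,0,0,0,-0.24],[0.05,0,0,0,-0.36],[0.05,0,0,0,-0.48],[0.05,0,0,0,-0.6],[0.05,0,0,0,-0.72],[0.05,0,0,0,-0.84],[0.05,0,0,0,-0.96],[0.05,0,0,0,-1.08],[0.05,0,0,0,-1.18],[0.05,0,0,0,-1.24],[0.05,0,0,0,-1.24]]' 20
```

```text
time_s: 7.1
eef_pos: [0.4794, 0.1933, 0.1027]
tool_rot: [[0.005, 0.175, 0.985], [0.003, 0.985, -0.175], [-1.0, 0.004, 0.005]]
ft_force: [5.2, 4.0, 2.1]
grip_width: 0.0118
```

```bash
python3 -m inch '[[0.3,0,0,0,0],[0.3,0,0,0,0],[0.3,0,0,0,0],[0.3,-0.03,0,0,0],[0.3,-0.07,0,0,0],[0.3,-0.11,0,0,0],[0.3,-0.11,0,0,-0.1],[0.3,-0.11,0,0,-0.2],[0.3,-0.11,0,0,-0.2],[0.3,-0.11,0,0,-0.2]]'
python3 - <<'E'
from h import *
s=manip.observe();print(s["eef_pos"],s["tool_rot"],s["grip_width"])
im,d,W,k=cloud("wrist");cv2.imwrite("pics/d_wrist.png",im)
z=W[...,2]
near=(np.abs(W[...,0]-.534)<.11)&(np.abs(W[...,1]-.194)<.085)&(z<.15)
def rr(m):
    m=cv2.morphologyEx(m.astype(np.uint8),cv2.MORPH_OPEN,np.ones((3,3)));n,l,s,c=cv2.connectedComponentsWithStats(m)
    for i in range(1,n):
        if s[i,4]>60:
            P=W[l==i]; print(s[i,4],np.mean(P,0),cv2.minAreaRect(P[:,:2].astype(np.float32)))
rr(near&(z>.117))
im,d,W,k=cloud("top");z=W[...,2]
near=(np.abs(W[...,0]-.534)<.11)&(np.abs(W[...,1]-.194)<.085)&(z<.15)
E
```

```text
time_s: 8.1
eef_pos: [0.4767, 0.192, 0.2108]
tool_rot: [[-0.001, -0.021, 1.0], [-0.0, 1.0, 0.021], [-1.0, -0.0, -0.001]]
ft_force: [0.6, 0.5, 0.8]
grip_width: 0.0276
[0.4767 0.192  0.2108] [[-0.0014 -0.0208  0.9998]
 [-0.0002  0.9998  0.0208]
 [-1.     -0.0002 -0.0014]] 0.0275807881974782
830 [0.4762 0.1934 0.121 ] ((0.47727838158607483, 0.1934855878353119), (0.012079386971890926, 0.045606229454278946), 79.75421142578125)
356 [0.5281 0.1949 0.1327] ((0.5308160781860352, 0.19498327374458313), (0.015473670326173306, 0.011214639991521835), 1.2340081930160522)
```

View pics/d_wrist.png

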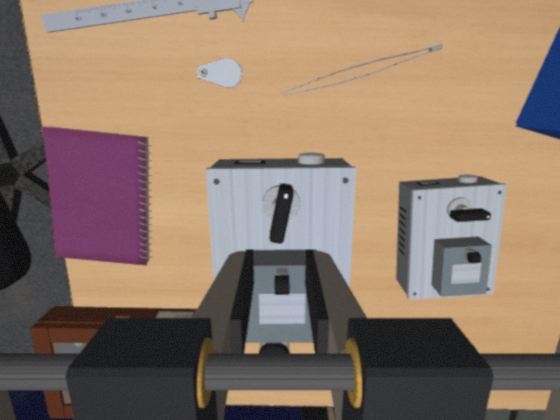

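The bar now lies at 79.8°, so clamp is about 1.36 rad, and the grip read 12 mm all through the turn. I go on to the thumb-piece at (0.531, 0.1945, 0.130).

```bash
python3 -m inch '[[0.3,0,0.0015,0.04,0],[0.3,0.0,0.0015,0.0535,0],[0.3,0.04,0.0015,0.0535,0],[0.3,0.07,0.0015,0.0535,0],[0.3,0.091,0.0015,0.0535,0],[0.3,0.091,0.0015,0.0535,0],[0.05,0.091,0.0015,0.0535,0],[0.05,0.091,0.0015,0.0535,0],[0.05,0.091,0.0015,0.0535,0],[0.05,0.091,0.0015,0.0535,0],[0.05,0.091,0.0015,0.0535,0]]' 12
python3 - <<'E'
import numpy as np
h=np.hypot(.067,.052);a0=np.arctan2(.052,-.0665);
for t in np.linspace(0,1.74,13): print(round(t,2),np.round([h*np.cos(a0-t)+.0665,h*np.sin(a0-t)-.052],4))
E
```

```text
time_s: 9.3
eef_pos: [0.5317, 0.1951, 0.122]
tool_rot: [[0.003, -0.023, 1.0], [0.001, 1.0, 0.023], [-1.0, 0.0, 0.003]]
ft_force: [-0.4, 0.4, 5.8]
grip_width: 0.0118
0.0 [-0.0003  0.0002]
0.14 [0.0079 0.0093]
0.29 [0.0174 0.0172]
0.43 [0.0279 0.0235]
0.58 [0.0392 0.0283]
0.72 [0.0511 0.0314]
0.87 [0.0633 0.0328]
1.01 [0.0756 0.0323]
1.16 [0.0877 0.0301]
1.3 [0.0994 0.0262]
1.45 [0.1103 0.0206]
1.6 [0.1203 0.0135]
1.74 [0.1292 0.0051]
```

```bash
python3 -m inch '[[0.05,-0.009,0,0.008,0],[0.05,-0.017,0,0.0175,0],[0.05,-0.0235,0,0.028,0],[0.05,-0.028,0,0.039,0],[0.05,-0.0315,0,0.051,0],[0.05,-0.033,0,0.063,0],[0.05,-0.0325,0,0.0755,0],[0.05,-0.0325,0,0.0755,0]]'; python3 -m inch '[[0.05,0.002,0,0.012,0],[0.05,0.006,0,0.024,0],[0.05,0.0115,0,0.035,0],[0.05,0.0185,0,0.045,0],[0.05,0.0265,0,0.0525,0],[0.05,0.0265,0,0.0525,0],[0.05,0.0265,0,0.0525,0]]'
```

```text
time_s: 10.1
eef_pos: [0.6082, 0.1973, 0.1545]
tool_rot: [[0.003, -0.023, 1.0], [0.002, 1.0, 0.023], [-1.0, 0.002, 0.003]]
ft_force: [0.1, 2.5, 4.3]
grip_width: 0.0118
time_s: 10.8
eef_pos: [0.6619, 0.1989, 0.1288]
tool_rot: [[0.008, -0.023, 1.0], [0.002, 1.0, 0.023], [-1.0, 0.002, 0.008]]
ft_force: [6.5, 3.3, 4.1]
grip_width: 0.0115
```

```bash
python3 -m inch '[[0.3,0,0,0,0],[0.3,0,0,0,0],[0.3,0,0,0,0],[0.3,-0.04,0,0,0],[0.3,-0.08,0,0,0],[0.3,-0.12,0,0,0],[0.3,-0.12,0,-0.05,0],[0.3,-0.12,0,-0.1,0],[0.3,-0.12,0,-0.15,0],[0.3,-0.12,0,-0.15,0],[0.3,-0.12,0,-0.15,0]]'
python3 - <<'E'
from h import *
s=manip.observe();print(s["eef_pos"],s["tool_rot"][:,1])
for c in ["scene","wrist"]:
    im,d,W,k=cloud(c);cv2.imwrite(f"pics/e_{c}.png",im)
    for q in manip.pinpoint(c,"plate_tab")+manip.pinpoint(c,"hood_grip"): px=[q['at'][0]*560,q['at'][1]*420];print(c,q['conf'],px,ray_z(k,px,.095))
    z=W[...,2]
    near=(np.abs(W[...,0]-.552)<.025)&(np.abs(W[...,1]-.194)<.03)&(z<.13)&(z>.088)
    if near.sum()>3: print(near.sum(),np.median(W[near],0),np.ptp(W[near],0),cv2.minAreaRect(W[near&(z>.1)][:,:2].astype(np.float32)))
    bk=(W[...,0]>.57)&(W[...,0]<.72)&(np.abs(W[...,1]-.196)<.03)&(z>.1)&(z<.2)
    if bk.sum(): print("hood",np.percentile(W[bk],[1,50,99],axis=0))
E
```

```text
time_s: 11.9
eef_pos: [0.5076, 0.1943, 0.2461]
tool_rot: [[-0.0, -0.024, 1.0], [-0.0, 1.0, 0.024], [-1.0, -0.0, -0.0]]
ft_force: [0.6, 0.5, 0.3]
grip_width: 0.0276
[0.5076 0.1943 0.2461] [-0.0236  0.9997 -0.0003]
scene 0.69 [302.792, 195.006] [0.5629 0.1958 0.095 ]
scene 0.83 [280.0, 162.49800000000002] [0.7596 0.1345 0.095 ]
scene 0.79 [245.78400000000002, 223.314] [0.5204 0.3719 0.095 ]
scene 0.77 [217.112, 281.19] [0.3758 0.5062 0.095 ]
78 [0.5515 0.1996 0.1006] [0.021  0.0104 0.0216] ((0.5545523762702942, 0.19690684974193573), (0.009291775524616241, 0.020449429750442505), 89.65040588378906)
hood [[0.605  0.1661 0.1008]
 [0.6348 0.1826 0.1307]
 [0.6569 0.2242 0.1575]]
wrist 0.58 [277.984, 241.79399999999998] [0.5576 0.1938 0.095 ]
283 [0.552  0.1956 0.1048] [0.0217 0.0102 0.0195] ((0.5548785924911499, 0.19570252299308777), (0.021346120163798332, 0.009719842113554478), 1.2868173122406006)
hood [[0.6074 0.1677 0.1008]
 [0.6278 0.1964 0.1518]
 [0.6426 0.225  0.1545]]
```

```bash
python3 -c "
import cv2,numpy as np
a=cv2.imread('pics/e_scene.png')[140:280,200:400];b=cv2.imread('pics/e_wrist.png')
cv2.imwrite('pics/e.png',np.vstack([cv2.resize(a,(400,280)),cv2.resize(b,(400,300))]))"
```

```text
(no output)
```

View pics/e.png

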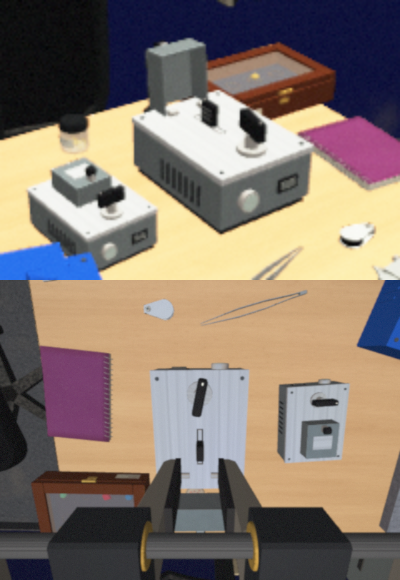

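The hood stands open at roughly 1.7 rad; its top edge fits a lean of about 0.15. The plate tab shows in the slot at (0.554, 0.1955), its top at 0.105. Next I grip the tab.

```bash
python3 -m inch '[[0.3,0.04,0,0.0465,0],[0.3,0.09,0,0.0465,0],[0.3,0.125,0,0.0465,0],[0.3,0.15,0,0.0465,0],[0.3,0.163,0,0.0465,0],[0.3,0.163,0,0.0465,0],[0.3,0.163,0,0.0465,0]]' 25;  python3 -m inch '[[0,0,0,0,0],[0,0,0,0,0],[0,0,0,0,0],[0,0,0,0,0],[0,0,0,0,0],[0,0,0,0,0]]' 25
```

```text
time_s: 12.9
eef_pos: [0.5565, 0.1956, 0.0849]
tool_rot: [[0.002, -0.023, 1.0], [0.0, 1.0, 0.023], [-1.0, 0.0, 0.002]]
ft_force: [0.7, 0.4, 0.0]
grip_width: 0.0277
time_s: 13.5
eef_pos: [0.5563, 0.1956, 0.085]
tool_rot: [[0.003, -0.023, 1.0], [0.0, 1.0, 0.023], [-1.0, 0.0, 0.003]]
ft_force: [-0.3, 0.5, 5.9]
grip_width: 0.0098
```

Gripped at 9.8 mm. I draw it straight up.

```bash
python3 -m inch '[[0,-0.008,0,0,0],[0,-0.018,0,0,0],[0,-0.03,0,0,0],[0,-0.045,0,0,0],[0,-0.06,0,0,0],[0,-0.075,0,0,0],[0,-0.09,0,0,0],[0,-0.105,0,0,0],[0,-0.12,0,0,0],[0,-0.12,0,0,0],[0,-0.12,0,0,0],[0,-0.12,0,0,0]]'
python3 - <<'E'
from h import *
im,d,W,k=cloud("scene");cv2.imwrite("pics/f.png",cv2.resize(im[60:300,150:470],(640,480)))
E
```

```text
time_s: 14.7
eef_pos: [0.5545, 0.1953, 0.2023]
tool_rot: [[-0.002, -0.023, 1.0], [-0.0, 1.0, 0.023], [-1.0, -0.0, -0.002]]
ft_force: [0.2, 0.5, -1.3]
grip_width: 0.0095
```

View pics/f.png

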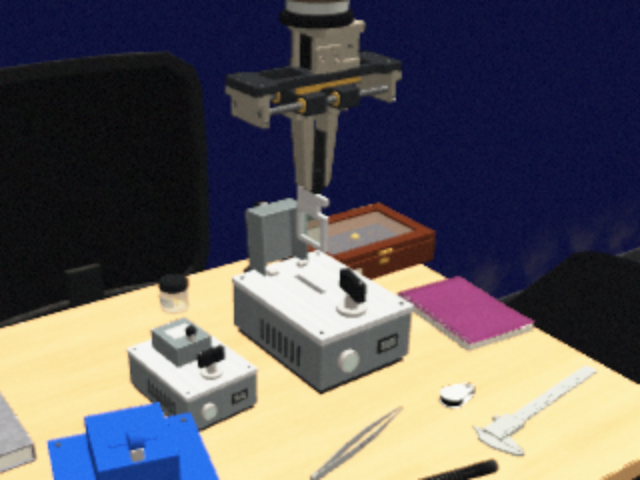

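The plate is clear of the slot, at (312,220) in the crop, with the hood still open. I carry it over the pad.

```bash
python3 -m inch '[[0,0,-0.02,0,0],[0,0,-0.05,0,0],[0,0,-0.08,-0.01,0],[0,0,-0.11,-0.025,0],[0,0,-0.14,-0.04,0],[0,0.005,-0.165,-0.05,0],[0,0.01,-0.185,-0.058,0],[0,0.013,-0.196,-0.061,0],[0,0.013,-0.201,-0.062,0],[0,0.013,-0.201,-0.062,0],[0,0.013,-0.201,-0.062,0],[0,0.013,-0.201,-0.062,0]]'
python3 - <<'E'
from h import *
s=manip.observe();print(s["eef_pos"],s["grip_width"],s["time_s"])
im,d,W,k=cloud("scene");cv2.imwrite("pics/g.png",cv2.resize(im[60:300,150:470],(640,480)))
for q in manip.pinpoint("scene","plate"): px=[q['at'][0]*560,q['at'][1]*420];print(q['conf'],px,ray_z(k,px,.117))
z=W[...,2]
m=(np.abs(W[...,0]-.497)<.06)&(np.abs(W[...,1]+.007)<.03)&(z>.08)&(z<.185)
if m.sum(): print(np.percentile(W[m],[2,50,98],axis=0))
h=(W[...,0]>.58)&(W[...,0]<.7)&(np.abs(W[...,1]-.196)<.05)&(z>.09)&(z<.2)
print(h.sum());P=W[h]
for lo in np.arange(.09,.16,.012):
    p=P[(P[:,2]>lo)&(P[:,2]<lo+.012)]
    if len(p): print("z",lo,np.percentile(p[:,0],[5,25,50]))
im,d,W,k=cloud("top");cv2.imwrite("pics/g_top.png",im)
for r,c in [(157,270),(168,308)]: print(W[r,c])
near=(np.abs(W[...,0]-.477)<.03)&(np.abs(W[...,1]-.193)<.03)&(W[...,2]>.112)&(W[...,2]<.13)
print(cv2.minAreaRect(W[near][:,:2].astype(np.float32)))
for q in manip.pinpoint("top","pad"): px=[q['at'][0]*560,q['at'][1]*420];print(q['conf'],px,ray_z(k,px,.0))
E
```

```text
time_s: 15.95
eef_pos: [0.4982, -0.0063, 0.1906]
tool_rot: [[0.0, -0.024, 1.0], [0.0, 1.0, 0.024], [-1.0, 0.0, 0.0]]
ft_force: [-0.0, 0.3, -0.5]
grip_width: 0.0101
[ 0.4982 -0.0063  0.1906] 0.010099889088430467 15.95
0.94 [388.08, 171.78] [ 0.5167 -0.0323  0.117 ]
[[ 0.4713 -0.0088  0.1221]
 [ 0.4974 -0.0046  0.1514]
 [ 0.523  -0.0014  0.1837]]
807
z 0.09 [0.6036 0.6149 0.6312]
z 0.102 [0.6042 0.6169 0.6333]
z 0.11399999999999999 [0.6052 0.6172 0.633 ]
z 0.126 [0.6072 0.6186 0.6353]
z 0.13799999999999998 [0.6063 0.6123 0.6212]
z 0.14999999999999997 [0.6075 0.612  0.6221]
[0.7091 0.2936 0.0454]
[0.6514 0.1924 0.1494]
((0.47638726234436035, 0.19207671284675598), (0.01165229082107544, 0.04589984565973282), 79.82818603515625)
0.6 [381.024, 232.512] [ 0.5008 -0.0126  0.    ]
```

View pics/g.png

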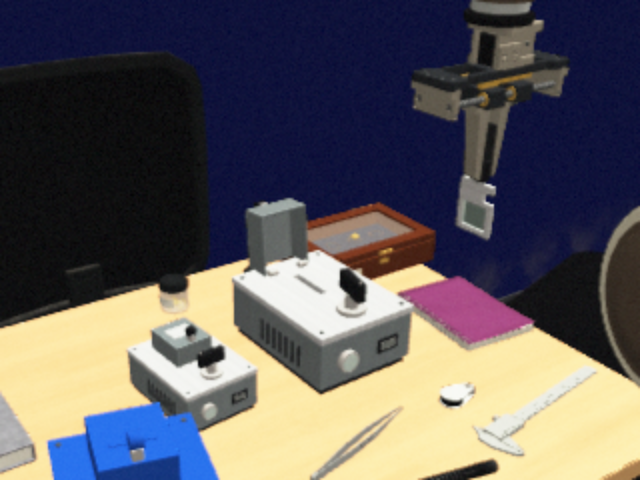

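View pics/g_top.png

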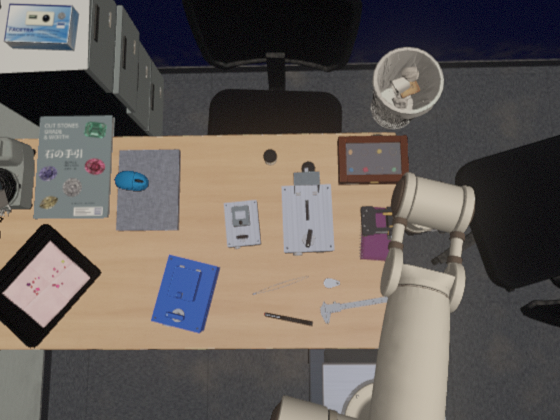

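```bash
python3 -m inch '[[0,0,0,0,0],[0,0,0,0,0],[0,0,0,0,0]]'
python3 - <<'E'
from h import *
s=manip.observe();print(s["eef_pos"],s["qvel"],s["grip_width"]);print(manip.close_job())
E
```

```text
time_s: 16.45
eef_pos: [0.4978, -0.0069, 0.1904]
tool_rot: [[0.0, -0.023, 1.0], [0.0, 1.0, 0.023], [-1.0, 0.0, 0.0]]
ft_force: [-0.3, -0.1, -1.0]
grip_width: 0.0099
[ 0.4978 -0.0069  0.1904] [-0.0015 -0.0001 -0.0024  0.0011 -0.0017  0.001 ] 0.009850682252693121
the job is handed in; nothing more can be done
None
```

The job is done and handed in at about 16.5 s. I turned the clamp free, opened the hood, drew the plate straight up by its tab, and finished holding it still above the note pad. No verdict was reported.

Last checks:
- **Clamp:** the bar measures 79.8°, which is about 1.36 rad and still free. That is just short of the 1.4 stop.
- **Hood:** it stands open past upright by itself. The angle is the least certain figure: the path driven suggests about 1.7 rad, while a rough slope from the depth image suggests about 1.63. Both are well above 1.35.
- **Plate:** the tab is held at 9.9 mm finger opening, with the plate upright and the arm at rest. Depth puts its lower edge at about 0.12 m and its centre at (0.497, -0.005).
- **Position over the pad:** the pad centre measured (0.496 to 0.507, -0.007 to -0.013) over several readings, so the plate is within about 13 mm of it. One network reading of the plate's origin was off by about 30 mm, and I did not use it because the depth image and the arm pose agreed with each other.
- **Jars:** the left jar had not moved. The open hood hides most of the right jar from the top camera, so I could not measure its position again. The fingers stayed well above it throughout.

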